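# Set the stone gap of the grain mill

### The arm

A 6-joint arm with a two-finger parallel gripper is mounted at the origin on a cart in front of the work surface, level with it; the furniture and walls round the work are solid. World frame = base frame: x ahead of the robot, y to its left, z up, the work surface at z = 0. Lengths are in mm, angles in rad, forces in N, time in s.
With the tool pointing down it reaches from about 350 to 975 mm from the base axis. Payload 7.1 kg.
Tool frame: the origin (TCP) lies midway between the tips of the shut fingers; the grasp point (between the pads) lies 19 mm behind it; z points along the fingers, y is the line along which they close (so a half turn about z gives the same grasp; the last joint's range is limited). The gripper opens to 88 mm and grips with 3 to 60 N. Pads are 20 mm wide; open, the fingers measure 115 mm over their backs; the gripper's body (75 mm by 178 mm) begins 61 mm behind the grasp point.
Start: joints at [-1.312, 0.423, 1.63, -0, 1.089, -0.019], TCP at [171.419, -601.016, 222.675] pointing down, gripper open.
Joint ranges: [-3, 3], [-0.9, 2.11], [0.09, 2.58], [-1.31, 4.45], [0.11, 2.69], [-2.54, 2.54]. Speed limits (rad/s): [2.39, 2.39, 3.01, 3.14, 3.14, 3.14].

### API

Orientations are given as a rotation vector (axis times angle).
In Python, from workcell import ctrl gives the robot as it stands.
- The arm moves only by the shell command python3 -m inch 'ROWS' [OPENING]. ROWS is JSON, a list of rows, each an object with "xyz": the shift along the tool's x, y, z in mm, a list of three; "rot": the turn, a rotation vector about the tool's x, y, z in rad, a list of three. In form: [{"xyz": [dx, dy, dz], "rot": [ax, ay, az]}, ...]. A call has 1 to 12 rows; each row is the pose to reach, as a shift and turn from the pose commanded when the call began, along the tool's axes at that moment; what a row does not reach only later rows make up. A row lasts 1/12 s, in which the tool goes at most 41.7 mm and 7.16 degrees, less where a joint would pass 70% of its speed; a pose out of reach is approached as far as the arm can. A call with a gripper value outside its range is refused whole. OPENING is the closure in counts, from 0 (fully open) to 255 (shut), set as the call begins (- or left out, the last holds). The fingers move at their own pace and stop on an object; the grip force is fixed at half the most. Time passes only in rows, so rows that repeat a pose let the fingers close. It gives the time, the measured TCP pose, the force, the opening and the grip force at its end, in the units of the state.
- ctrl.get_obs(): the state, without advancing time (a new reading comes with each control period).
- ctrl.get_image(name): name is "scene" or "top" or "wrist"; returns the picture (480x640x3 uint8, red, green, blue); there is no depth.
- ctrl.camera_model(name): a dict with "fx", "fy", "cx", "cy" (pixels), "position" and "attitude" of the camera in the world. Camera axes: x right, y up, looking along -z (the intrinsics and any distortion apply to the point x, -y, -z); pixel columns grow to the right and rows downward; lengths in mm; the calibration is good to about 2 mm. The wrist camera is an equidistant fisheye: a pixel r from the principal point sees the ray r / f radians off the axis. A picture is of the moment at which its call begins: read the wrist's pose just before it. camera_model takes no time and is no camera call; for the wrist camera it gives the pose at the moment of the call.
- ctrl.close_job(): hands the job in; it is judged then, once.
The state is a dict: "t": time; "qpos": joint angles; "qvel": joint speeds; "joint_torque": joint torques, N m; "ee_pos": TCP position; "orientation": TCP orientation; "ft_force": force on the tool from outside, world axes, zero at the start; "moment": the same for the moment, N m; "width": finger opening in mm; "grasp_force": force on a finger pad.
Only numpy, scipy, OpenCV 4.12 (cv2) and the standard library are available. Lean on these libraries where they do the work, as an engineer would, in place of code of your own. Each camera call takes 0.05 s, during which the arm holds its last target. There are 200 camera calls.

### The job

Set the grain mill: turn the wheel on top clockwise by its red handle until you feel the stones meet and it comes up snug, without forcing it, then back it off a quarter turn and let go. Leave the bowl, the glass and the spice jar where they stand.

Things in the scene. Friction and masses are not known exactly. Their poses are not given: they have to be found in the camera images.
- mill: Table-top grain mill fixed to the worktop: wooden block 128 x 118 mm, on top a round metal plate 148 mm across (98 mm above the worktop, 12 black ticks 30 degrees apart), spout on its -x side (underside 40 mm high), steel hopper on its +x side (rim 90 mm high). Origin on the worktop under the wheel's axis, z up. Where the wheel stands when the stones meet varies and cannot be seen.
- wheel: Handwheel over the mill, 3 spokes, rim 114 mm across, 10 mm thick, vertical axis. Origin on the axis, mid rim, 114 mm above the worktop; x axis points to the red handle. Clockwise from above closes; it starts 0.45 to 0.9 turns counter-clockwise of where the stones meet. Steady drag, 1.5 N at the handle. Past the meeting point it turns stiffly, a spring of 4 N m/rad (1.5 N at the handle per mm).
- handle_mid (a point): Middle of the red upright handle that stands on the wheel's rim, 52 mm from the wheel's axis: a round grip of 16 mm diameter and 46 mm height, from 121 to 167 mm above the worktop, this point at 144 mm. It spins freely about its own vertical axis, so it can be held without turning the hand while it is led round.
- running_stone (a point): Point on the running stone, hidden inside the mill; sinks 2 mm per clockwise turn of the wheel. The wheel is snug when turned at least 0.05 rad past the point where the stones meet (about 6 N at the handle with the drag; 8 to 12 N is a good snug) and is forced at more than 0.25 rad past it (about 20 N).
- bed_stone (a point): Point on the bed stone, hidden inside the mill, z up. The stone gap is the height of running_stone above it: 0 where the stones meet, 0.50 mm a quarter turn later, slightly below 0 when turned past that (the bed yields).
- bowl_mid (a point): Bystander: pale green glass bowl, 68 mm across, 28 mm high, on the worktop in front of the spout. Point at its centre, half-way up.
- glass_cup_mid (a point): Bystander: clear tumbler, 79 mm across, 90 mm high, standing to the left of the mill. Point at its centre, half-way up.
- spice_jar_mid (a point): Bystander: spice jar with dark lid, 41 mm across, 105 mm high, standing to the right of the mill. Point at its centre, half-way up.

How it is judged (in metres and radians):
On the way:
1. the wheel is turned in until the stones meet and it is snug (at least 0.05 rad past the meeting point) (z of running_stone in the frame of bed_stone below -1.59e-05 m), for 0.1 s.
At the end, for the whole second after the job is handed in: After having been snug, the wheel stays a quarter turn (within 20 degrees) counter-clockwise of the point where the stones meet, which is a stone gap of 0.39 to 0.61 mm; bowl, glass and spice jar stand within 20 mm of where they were (z of running_stone in the frame of bed_stone between 0.00039 and 0.00061 m and distance of each of bowl_mid, glass_cup_mid, spice_jar_mid from where it was at the start of the episode below 0.02 m); the robot touches nothing.
It fails at once if the wheel is forced: turned more than 0.25 rad past the point where the stones meet (about 20 N at the handle) (z of running_stone in the frame of bed_stone below -7.96e-05 m).
It fails at once if the bowl, the glass or the spice jar is pushed more than 20 mm or tipped over (distance of any of bowl_mid, glass_cup_mid, spice_jar_mid from where it was at the start of the episode above 0.02 m or angle between any of bowl_mid, glass_cup_mid, spice_jar_mid's own z axis and vertical above 0.4 rad).
It also fails if it takes over 67 s, if anything falls off the work surface, if the arm or the gripper's body presses on something with over 40 N, if the wrist force passes 120 N, or if a joint passes its speed limit or range.

## Working session

There is one attempt and no reset: what is moved stays moved. The work goes in short steps, Python scripts to look and compute and a shell command to move; the robot and the scene stay as the last step left them, time stands still between calls to the robot, and variables do not carry over. Pictures are saved under pics/ and viewed, at most 10 in all, crops included, and the job is handed in when it is done.

```bash
mkdir -p pics; ls; python3 - <<'E'
from workcell import ctrl
import cv2
o=ctrl.get_obs();print({k:o[k] for k in('t','ee_pos','orientation','width','ft_force')})
ims=[]
for n in('scene','top'):
    m=ctrl.camera_model(n);print(n,m)
    im=ctrl.get_image(n)[:,:,::-1];cv2.imwrite(f'pics/{n}0.png',im)
E
```

```text
pics
{'t': 0.0, 'ee_pos': array([ 171.2873935 , -600.48154211,  221.89540832]), 'orientation': array([-3.10980040e+00, -4.34780282e-01,  2.67879834e-04]), 'width': 87.75758979431848, 'ft_force': array([0.18728155, 0.13385311, 0.26740614])}
scene {'fx': 508.2697042875433, 'fy': 508.2697042875433, 'cx': 321.28507448440484, 'cy': 241.7521885529991, 'position': array([109.79090102, 556.68974819, 542.02882954]), 'attitude': array([ 0.37338491, -1.30733507, -2.2678107 ])}
top {'fx': 611.7346167645319, 'fy': 611.7346167645319, 'cx': 318.1065608520176, 'cy': 233.47671556623087, 'position': array([ 361.97322359,  -56.87993737, 1133.74290111]), 'attitude': array([ 0.12145862, -0.07531829, -1.58458211])}
```

View pics/scene0.png

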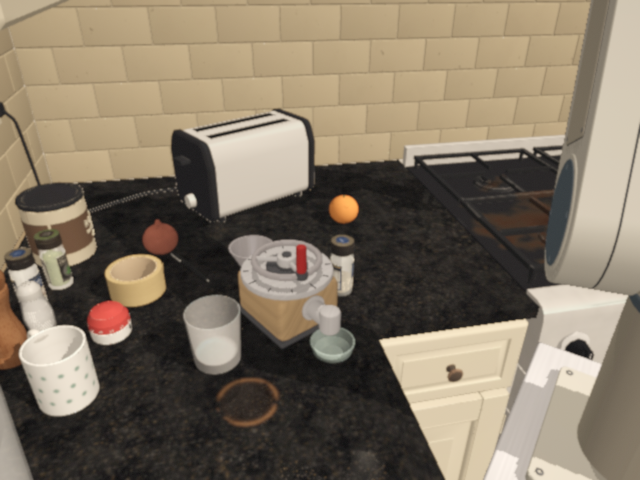

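View pics/top0.png

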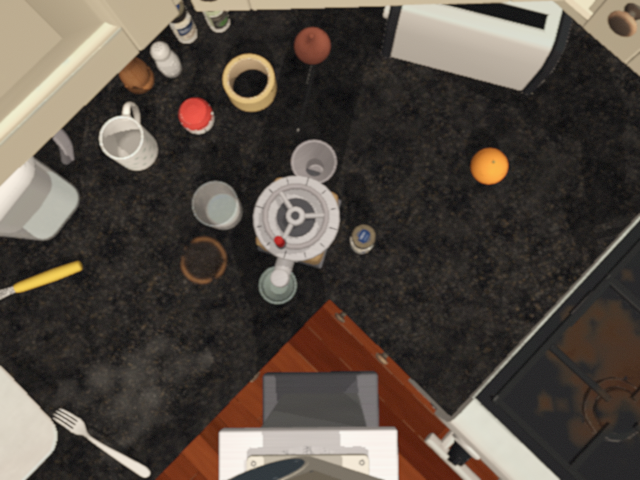

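The scene view shows the mill with its red handle at (301,258). In the top view the handle is at (280,241), the wheel hub near (295,215), the glass (218,205), the jar (363,238) and the bowl (278,285).

```bash
cat > h.py <<'E'
import numpy as np, cv2
from workcell import ctrl
from scipy.spatial.transform import Rotation as R
def ray(n,u,v,m=None):
    m=m or ctrl.camera_model(n); x=(u-m['cx'])/m['fx']; y=(v-m['cy'])/m['fy']
    if n=='wrist':
        r=np.hypot(x,y); s=np.sin(r)/max(r,1e-9); d=np.array([x*s,-y*s,-np.cos(r)])
    else: d=np.array([x,-y,-1.])
    return np.array(m['position']),R.from_rotvec(m['attitude']).apply(d)
def onz(n,u,v,z,m=None):
    p,d=ray(n,u,v,m); return p+d*(z-p[2])/d[2]
def red(im):  # rgb
    a=im.astype(int); return ((a[...,0]>110)&(a[...,1]<60)&(a[...,2]<70)).astype(np.uint8)
E
python3 - <<'E'
from h import *
s=cv2.imread('pics/scene0.png')[:,:,::-1];t=cv2.imread('pics/top0.png')[:,:,::-1]
for n,im,b in(('scene',s,(280,230,330,290)),('top',t,(262,225,300,260))):
    m=red(im);q=np.zeros_like(m);q[b[1]:b[3],b[0]:b[2]]=m[b[1]:b[3],b[0]:b[2]]
    v,u=np.nonzero(q);print(n,len(u),u.mean(),v.mean(),u.min(),u.max(),v.min(),v.max())
    p=onz(n,u.mean(),v.mean(),144 if n=='scene' else 160);print(p)
print('hub',onz('top',295,215.5,119),'jar',onz('top',364,236,105),'glass',onz('top',211,200,90),onz('top',224,209,0),'bowl',onz('top',278,285,28))
cv2.imwrite('pics/c.png',cv2.resize(t[165:315,180:390,::-1],None,fx=3.8,fy=3.8,interpolation=cv2.INTER_CUBIC))
E
```

```text
scene 236 300.8728813559322 259.6991525423729 297 305 246 273
[473.05711718  40.37645562 144.        ]
top 68 279.20588235294116 241.19117647058823 275 284 237 245
[473.24950488  33.48466282 160.        ]
hub [520.91480232  10.40913785 119.        ] jar [ 485.82610588 -105.16762756  105.        ] glass [555.54483424 158.5784185   90.        ] [554.50804159 152.35445854   0.        ] bowl [408.70926795  48.42376307  28.        ]
```

View pics/c.png

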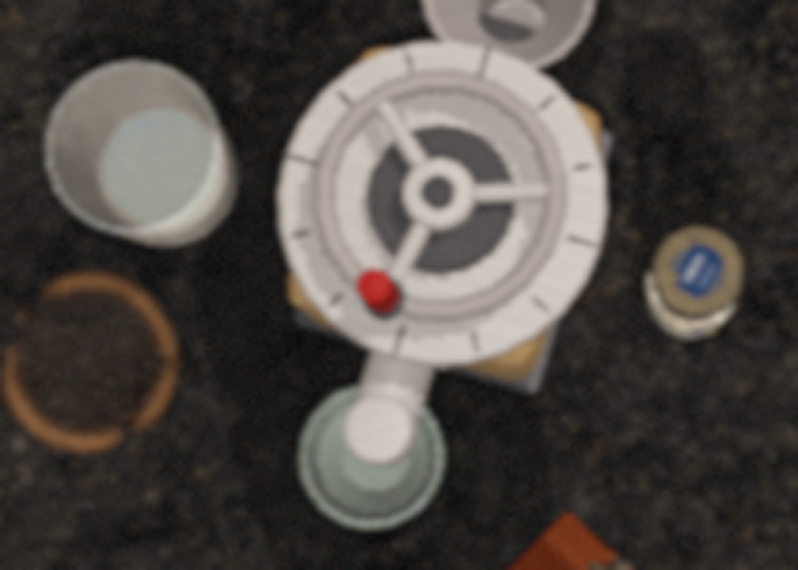

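Top view close-up: hub (295,215.8), handle top (280,241.3). That puts the handle near (473, 34) and the axis near (521, 10), r≈53 mm, which is consistent. Moving over it now.

```bash
python3 -m inch '[{"xyz":[15,-17,-2],"rot":[0,0,-0.06]},{"xyz":[40,-46,-5],"rot":[0,0,-0.18]},{"xyz":[67,-76,-8],"rot":[0,0,-0.3]},{"xyz":[94,-107,-12],"rot":[0,0,-0.42]},{"xyz":[121,-137,-15],"rot":[0,0,-0.54]},{"xyz":[148,-168,-18],"rot":[0,0,-0.66]},{"xyz":[175,-198,-21],"rot":[0,0,-0.78]},{"xyz":[202,-229,-24],"rot":[0,0,-0.9]},{"xyz":[229,-260,-27],"rot":[0,0,-1.02]},{"xyz":[256,-290,-30],"rot":[0,0,-1.14]},{"xyz":[280,-318,-30],"rot":[0,0,-1.25]},{"xyz":[294,-334,-30],"rot":[0,0,-1.293]}]' 139; python3 -c "
from h import *
o=ctrl.get_obs();print(o['t'],o['ee_pos'],R.from_rotvec(o['orientation']).as_matrix(),o['width'],o['qpos'])"
```

```text
t: 1.1
ee_pos: [363.1, -196.3, 252.8]
orientation: [-2.213, -2.229, -0.001]
ft_force: [0.2, 0.5, -0.3]
width: 40.1
grasp_force: 0.0
1.1 [ 363.09118027 -196.26964101  252.7707315 ] [[-7.23759940e-03  9.99973768e-01  2.85015416e-04]
 [ 9.99973648e-01  7.23743653e-03  5.68370521e-04]
 [ 5.66292830e-04  2.89121544e-04 -9.99999798e-01]] 40.10863581405403 [-5.24872320e-01  5.94480094e-02  2.04158553e+00  7.35688207e-04
  1.04059739e+00 -5.32481955e-01]
```

```bash
python3 -m inch '[{"xyz":[15,7,0],"rot":[0,0,0]},{"xyz":[42,20,0],"rot":[0,0,0]},{"xyz":[74,35,0],"rot":[0,0,0]},{"xyz":[106,50,0],"rot":[0,0,0]},{"xyz":[138,66,0],"rot":[0,0,0]},{"xyz":[170,81,0],"rot":[0,0,0]},{"xyz":[200,96,0],"rot":[0,0,0]},{"xyz":[220,105,0],"rot":[0,0,0]},{"xyz":[230,110,0],"rot":[0,0,0]},{"xyz":[230,110,0],"rot":[0,0,0]},{"xyz":[230,110,0],"rot":[0,0,0]}]'; python3 -c "
from h import *
m=ctrl.camera_model('wrist');o=ctrl.get_obs();im=ctrl.get_image('wrist')
cv2.imwrite('pics/w1.png',im[:,:,::-1]);print(m,o['ee_pos'])
n,l,s,c=cv2.connectedComponentsWithStats(red(im))
for i in range(1,n):
  if s[i,4]>80: print(s[i],c[i],onz('wrist',*c[i],160,m))
"
```

```text
t: 2.02
ee_pos: [472.1, 30.5, 252.3]
orientation: [-2.22, -2.222, 0.002]
ft_force: [-0.1, 0.2, 0.2]
width: 39.8
grasp_force: 0.0
{'fx': 371.64829954431775, 'fy': 371.64829954431775, 'cx': 319.90528666500677, 'cy': 238.01618332462442, 'position': array([471.28317419, 114.64145271, 413.31928921]), 'attitude': array([-0.30746468,  0.0012897 ,  0.00168352])} [472.058865    30.53221332 252.33758616]
[   0   28   42   94 1640] [15.09329268 68.38536585] [208.51042345 186.8364594  160.        ]
[ 527   39   44   52 1676] [548.63961814  64.12052506] [644.48094853 173.07007089 160.        ]
[ 28  55  23  37 338] [38.89940828 72.42011834] [239.62922358 176.6883745  160.        ]
[100 122  17  12 112] [107.1875     128.73214286] [310.83524938 120.16541207 160.        ]
[315 214  21  34 565] [324.27079646 230.64955752] [474.10893846  39.70336111 160.        ]
[ 105  225   69   82 1167] [130.00685518 268.77892031] [317.06898045   7.73211526 160.        ]
[143 235  87  92 702] [187.18660969 277.09401709] [367.82796076   2.11131147 160.        ]
[  0 315  22  39 439] [  8.07972665 329.97494305] [128.60692969 -72.45635002 160.        ]
[ 15 319  30  37 385] [ 30.51168831 333.08831169] [168.09940739 -70.8489079  160.        ]
[ 80 326  16  17 138] [ 86.68115942 332.21014493] [251.96633585 -59.10150462 160.        ]
```

View pics/w1.png

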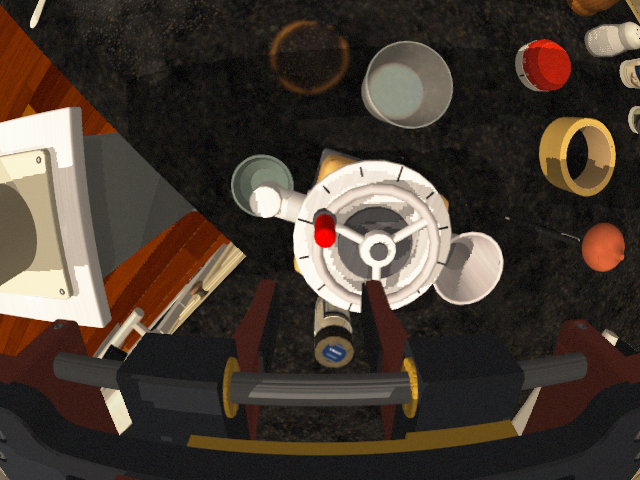

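The wrist view shows the handle blob from (324,214) at its base to (325,247) at its top. The hub is at (377,250), and the fingers straddle it in x.

```bash
python3 -c "
from h import *
for u,v,z in((325,239,167),(324.3,230.6,147),(324,216,123),(377,250,119),(376,250,124)): print(u,v,z,onz('wrist',u,v,z))
im=cv2.imread('pics/w1.png');g=cv2.cvtColor(im,cv2.COLOR_BGR2GRAY)[150:320,280:460]
m=(g>120).astype('uint8')
# jar, glass heights irrelevant
"
```

```text
325 239 167 [474.37937419  35.16966108 167.        ]
324.3 230.6 147 [474.08725177  35.35293921 147.        ]
324 216 123 [474.06382219  40.52486969 123.        ]
377 250 119 [519.09773307  10.03847629 119.        ]
376 250 124 [517.43887192  11.80847756 124.        ]
```

```bash
python3 -m inch '[{"xyz":[4.5,2,8],"rot":[0,0,0]},{"xyz":[4.5,2,24],"rot":[0,0,0]},{"xyz":[4.5,2,42],"rot":[0,0,0]},{"xyz":[4.5,2,60],"rot":[0,0,0]},{"xyz":[4.5,2,78],"rot":[0,0,0]},{"xyz":[4.5,2,95],"rot":[0,0,0]},{"xyz":[4.5,2,109],"rot":[0,0,0]},{"xyz":[4.5,2,118],"rot":[0,0,0]},{"xyz":[4.5,2,122],"rot":[0,0,0]},{"xyz":[4.5,2,122],"rot":[0,0,0]},{"xyz":[4.5,2,122],"rot":[0,0,0]}]'
python3 -m inch '[{"xyz":[0,0,0],"rot":[0,0,0]},{"xyz":[0,0,0],"rot":[0,0,0]},{"xyz":[0,0,0],"rot":[0,0,0]},{"xyz":[0,0,0],"rot":[0,0,0]},{"xyz":[0,0,0],"rot":[0,0,0]},{"xyz":[0,0,0],"rot":[0,0,0]},{"xyz":[0,0,0],"rot":[0,0,0]},{"xyz":[0,0,0],"rot":[0,0,0]}]' 255
python3 -c "
from h import *
m=ctrl.camera_model('wrist');im=ctrl.get_image('wrist')
cv2.imwrite('pics/w2.png',im[:,:,::-1])"
```

```text
t: 2.98
ee_pos: [474.8, 35.0, 131.0]
orientation: [2.222, 2.221, 0.0]
ft_force: [0.4, 0.3, 0.5]
width: 39.6
grasp_force: 0.0
t: 3.65
ee_pos: [474.9, 35.4, 131.0]
orientation: [2.221, 2.221, 0.001]
ft_force: [0.5, 0.4, 4.4]
width: 15.3
grasp_force: 30.0
```

View pics/w2.png

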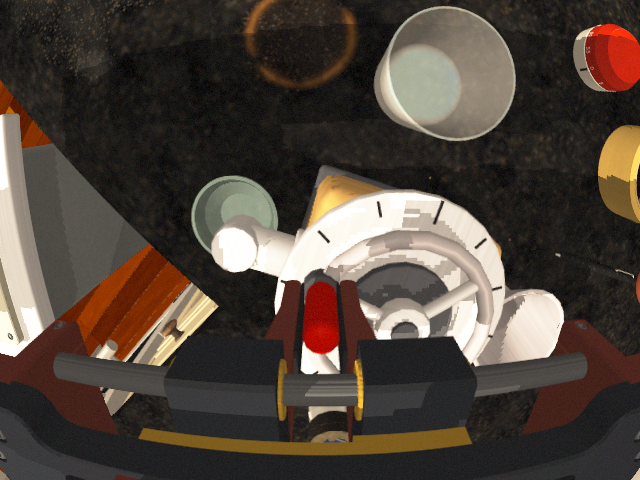

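Gripped: the wrist view shows the red handle between the pads at (320,315). Next I work out offsets along the arc.

```bash
cat > arc.py <<'E'
import sys; from h import *
# usage: arc.py step n [cx cy]: offsets (tool x=world y, tool y=world x) along the arc clockwise from the present angle
c=np.array([float(a) for a in sys.argv[3:5]] or [520,10.3]); o=ctrl.get_obs(); d=o['ee_pos'][:2]-c; th=np.arctan2(d[1],d[0]); r=np.hypot(*d)
f=o['ft_force'][:2]; e=d/r; print('t %.2f ang %.1f r %.2f Frad %.1f Ftan(resist) %.1f Fz %.1f w %.1f'%(o['t'],np.degrees(th),r,f@e,f@[-e[1],e[0]],o['ft_force'][2],o['width']))
for k in range(1,int(sys.argv[2])+1):
    a=th-np.radians(float(sys.argv[1])*k); p=r*np.array([np.cos(a),np.sin(a)])-d; print('[%.1f,%.1f,0]'%(p[1],p[0]),end=' ')
print()
E
python3 arc.py 5 12
```

```text
t 3.70 ang 150.9 r 51.60 Frad -0.2 Ftan(resist) -0.1 Fz 3.6 w 15.0
[3.8,2.4,0] [7.5,5.0,0] [10.8,8.0,0] [13.9,11.3,0] [16.7,14.8,0] [19.2,18.6,0] [21.3,22.5,0] [23.1,26.7,0] [24.6,30.9,0] [25.6,35.3,0] [26.3,39.8,0] [26.5,44.3,0]
```

```bash
python3 -m inch '[{"xyz":[1.9,1.2,0],"rot":[0,0,0]},{"xyz":[5.6,3.7,0],"rot":[0,0,0]},{"xyz":[9.2,6.5,0],"rot":[0,0,0]},{"xyz":[12.4,9.6,0],"rot":[0,0,0]},{"xyz":[15.3,13,0],"rot":[0,0,0]},{"xyz":[18,16.7,0],"rot":[0,0,0]},{"xyz":[19.2,18.6,0],"rot":[0,0,0]},{"xyz":[19.2,18.6,0],"rot":[0,0,0]}]'; python3 arc.py 5 12
```

```text
t: 4.37
ee_pos: [493.2, 54.9, 130.9]
orientation: [-2.221, -2.221, 0.0]
ft_force: [-1.7, 0.1, 7.7]
width: 15.6
grasp_force: 30.0
t 4.37 ang 121.0 r 52.01 Frad 0.9 Ftan(resist) 1.4 Fz 7.7 w 15.6
[2.2,4.0,0] [4.0,8.2,0] [5.4,12.5,0] [6.5,16.9,0] [7.1,21.4,0] [7.4,25.9,0] [7.3,30.4,0] [6.8,34.9,0] [5.9,39.4,0] [4.6,43.7,0] [2.9,47.9,0] [0.9,52.0,0]
```

```bash
python3 -m inch '[{"xyz":[2.2,4,0],"rot":[0,0,0]},{"xyz":[4,8.2,0],"rot":[0,0,0]},{"xyz":[5.4,12.5,0],"rot":[0,0,0]},{"xyz":[6.5,16.9,0],"rot":[0,0,0]},{"xyz":[7.1,21.4,0],"rot":[0,0,0]},{"xyz":[7.4,25.9,0],"rot":[0,0,0]},{"xyz":[7.3,30.4,0],"rot":[0,0,0]},{"xyz":[6.8,34.9,0],"rot":[0,0,0]},{"xyz":[5.9,39.4,0],"rot":[0,0,0]},{"xyz":[4.6,43.7,0],"rot":[0,0,0]},{"xyz":[2.9,47.9,0],"rot":[0,0,0]},{"xyz":[0.9,52,0],"rot":[0,0,0]}]'; python3 arc.py 5 12
```

```text
t: 5.37
ee_pos: [545.7, 56.2, 131.2]
orientation: [-2.221, -2.221, -0.002]
ft_force: [0.2, 3.2, 5.1]
width: 15.4
grasp_force: 30.0
t 5.37 ang 60.7 r 52.58 Frad 2.9 Ftan(resist) 1.4 Fz 5.1 w 15.4
[-2.4,3.9,0] [-5.2,7.6,0] [-8.2,11.0,0] [-11.6,14.1,0] [-15.2,17.0,0] [-19.0,19.5,0] [-23.0,21.7,0] [-27.3,23.5,0] [-31.6,24.9,0] [-36.1,25.9,0] [-40.6,26.6,0] [-45.2,26.9,0]
```

```bash
python3 -m inch '[{"xyz":[-2.4,3.9,0],"rot":[0,0,0]},{"xyz":[-5.2,7.6,0],"rot":[0,0,0]},{"xyz":[-8.2,11,0],"rot":[0,0,0]},{"xyz":[-11.5,14.1,0],"rot":[0,0,0]},{"xyz":[-15,17,0],"rot":[0,0,0]},{"xyz":[-18.8,19.5,0],"rot":[0,0,0]},{"xyz":[-22.8,21.6,0],"rot":[0,0,0]},{"xyz":[-27,23.4,0],"rot":[0,0,0]},{"xyz":[-31.3,24.7,0],"rot":[0,0,0]},{"xyz":[-35.7,25.7,0],"rot":[0,0,0]},{"xyz":[-40.2,26.2,0],"rot":[0,0,0]},{"xyz":[-44.8,26.4,0],"rot":[0,0,0]}]'; python3 arc.py 2.5 5
```

```text
t: 6.37
ee_pos: [572.9, 10.9, 131.3]
orientation: [2.221, 2.22, 0.004]
ft_force: [1.7, 2.4, 4.9]
width: 15.9
grasp_force: 30.0
t 6.37 ang 0.6 r 52.92 Frad 1.8 Ftan(resist) 2.4 Fz 4.9 w 15.9
[-2.3,-0.0,0] [-4.6,-0.1,0] [-6.9,-0.4,0] [-9.2,-0.7,0] [-11.5,-1.1,0]
```

```bash
python3 -m inch '[{"xyz":[-2.3,0,0],"rot":[0,0,0]},{"xyz":[-4.6,-0.1,0],"rot":[0,0,0]},{"xyz":[-6.9,-0.4,0],"rot":[0,0,0]},{"xyz":[-9.2,-0.7,0],"rot":[0,0,0]},{"xyz":[-9.2,-0.7,0],"rot":[0,0,0]}]' >/dev/null; python3 arc.py 2.25 4
```

```text
t 6.78 ang -9.8 r 52.86 Frad 1.9 Ftan(resist) 1.7 Fz 5.5 w 15.7
[-2.0,-0.4,0] [-4.1,-0.9,0] [-6.1,-1.4,0] [-8.0,-2.1,0]
```

```bash
python3 -m inch '[{"xyz":[-2,-0.4,0],"rot":[0,0,0]},{"xyz":[-4.1,-0.9,0],"rot":[0,0,0]},{"xyz":[-6.1,-1.4,0],"rot":[0,0,0]},{"xyz":[-8,-2.1,0],"rot":[0,0,0]},{"xyz":[-8,-2.1,0],"rot":[0,0,0]}]' >/dev/null; python3 arc.py 2.25 4
```

```text
t 7.20 ang -18.9 r 52.83 Frad 1.2 Ftan(resist) 2.4 Fz 4.8 w 15.9
[-1.9,-0.7,0] [-3.9,-1.5,0] [-5.8,-2.4,0] [-7.6,-3.3,0]
```

```bash
python3 -m inch '[{"xyz":[-1.9,-0.7,0],"rot":[0,0,0]},{"xyz":[-3.9,-1.5,0],"rot":[0,0,0]},{"xyz":[-5.8,-2.4,0],"rot":[0,0,0]},{"xyz":[-7.6,-3.3,0],"rot":[0,0,0]},{"xyz":[-7.6,-3.3,0],"rot":[0,0,0]}]' >/dev/null; python3 arc.py 2.25 4
```

```text
t 7.62 ang -28.1 r 52.78 Frad 2.1 Ftan(resist) 1.9 Fz 4.7 w 15.4
[-1.8,-1.0,0] [-3.6,-2.1,0] [-5.3,-3.2,0] [-7.0,-4.5,0]
```

```bash
python3 -m inch '[{"xyz":[-1.8,-1,0],"rot":[0,0,0]},{"xyz":[-3.6,-2.1,0],"rot":[0,0,0]},{"xyz":[-5.3,-3.2,0],"rot":[0,0,0]},{"xyz":[-7,-4.5,0],"rot":[0,0,0]},{"xyz":[-7,-4.5,0],"rot":[0,0,0]}]' >/dev/null; python3 arc.py 2.25 4
```

```text
t 8.03 ang -37.3 r 52.70 Frad 3.2 Ftan(resist) 2.2 Fz 5.1 w 15.5
[-1.6,-1.3,0] [-3.2,-2.6,0] [-4.7,-4.0,0] [-6.2,-5.5,0]
```

```bash
python3 -m inch '[{"xyz":[-1.6,-1.3,0],"rot":[0,0,0]},{"xyz":[-3.2,-2.6,0],"rot":[0,0,0]},{"xyz":[-4.7,-4,0],"rot":[0,0,0]},{"xyz":[-6.2,-5.5,0],"rot":[0,0,0]},{"xyz":[-6.2,-5.5,0],"rot":[0,0,0]}]' >/dev/null; python3 arc.py 2.25 4
```

```text
t 8.45 ang -46.5 r 52.62 Frad 2.9 Ftan(resist) 1.2 Fz 5.7 w 15.5
[-1.4,-1.5,0] [-2.7,-3.1,0] [-4.0,-4.7,0] [-5.2,-6.4,0]
```

```bash
python3 -m inch '[{"xyz":[-1.4,-1.5,0],"rot":[0,0,0]},{"xyz":[-2.7,-3.1,0],"rot":[0,0,0]},{"xyz":[-4,-4.7,0],"rot":[0,0,0]},{"xyz":[-5.2,-6.4,0],"rot":[0,0,0]},{"xyz":[-5.2,-6.4,0],"rot":[0,0,0]}]' >/dev/null; python3 arc.py 2.25 4
```

```text
t 8.87 ang -55.6 r 52.59 Frad 2.1 Ftan(resist) 2.1 Fz 4.9 w 15.4
[-1.1,-1.7,0] [-2.2,-3.5,0] [-3.2,-5.3,0] [-4.1,-7.2,0]
```

```bash
python3 -m inch '[{"xyz":[-1.1,-1.7,0],"rot":[0,0,0]},{"xyz":[-2.2,-3.5,0],"rot":[0,0,0]},{"xyz":[-3.2,-5.3,0],"rot":[0,0,0]},{"xyz":[-4.1,-7.2,0],"rot":[0,0,0]},{"xyz":[-4.1,-7.2,0],"rot":[0,0,0]}]' >/dev/null; python3 arc.py 2.25 4
```

```text
t 9.28 ang -62.9 r 52.53 Frad 0.4 Ftan(resist) 7.9 Fz 1.7 w 15.5
[-0.9,-1.9,0] [-1.7,-3.7,0] [-2.5,-5.7,0] [-3.2,-7.6,0]
```

Resistance has started to climb (7.9 N). One small increment more, held, to make it clearly snug.

```bash
python3 -m inch '[{"xyz":[-0.4,-0.9,0],"rot":[0,0,0]},{"xyz":[-0.8,-1.7,0],"rot":[0,0,0]},{"xyz":[-0.8,-1.7,0],"rot":[0,0,0]},{"xyz":[-0.8,-1.7,0],"rot":[0,0,0]},{"xyz":[-0.8,-1.7,0],"rot":[0,0,0]}]'; python3 arc.py -5 12
```

```text
t: 9.7
ee_pos: [542.8, -37.0, 131.3]
orientation: [2.219, 2.218, 0.007]
ft_force: [8.5, 4.1, 0.6]
width: 15.1
grasp_force: 30.0
t 9.70 ang -64.2 r 52.50 Frad -0.0 Ftan(resist) 9.5 Fz 0.6 w 15.1
[2.2,4.0,0] [4.7,7.9,0] [7.5,11.5,0] [10.7,14.8,0] [14.1,17.8,0] [17.7,20.6,0] [21.6,23.0,0] [25.7,25.1,0] [30.0,26.7,0] [34.4,28.1,0] [38.9,29.0,0] [43.4,29.5,0]
```

Snug at 9.5 N, about 0.1 rad past the meeting point. The stones meet at about -58.5°, so the target angle is about +31.5°. Backing off.

```bash
python3 -m inch '[{"xyz":[2.2,4,0],"rot":[0,0,0]},{"xyz":[4.7,7.9,0],"rot":[0,0,0]},{"xyz":[7.5,11.5,0],"rot":[0,0,0]},{"xyz":[10.7,14.8,0],"rot":[0,0,0]},{"xyz":[14.1,17.8,0],"rot":[0,0,0]},{"xyz":[17.7,20.6,0],"rot":[0,0,0]},{"xyz":[21.6,23,0],"rot":[0,0,0]},{"xyz":[25.7,25.1,0],"rot":[0,0,0]},{"xyz":[30,26.7,0],"rot":[0,0,0]},{"xyz":[34.4,28.1,0],"rot":[0,0,0]},{"xyz":[38.9,29,0],"rot":[0,0,0]},{"xyz":[43.4,29.5,0],"rot":[0,0,0]}]'; python3 arc.py -4 10
```

```text
t: 10.7
ee_pos: [571.8, 5.3, 131.6]
orientation: [2.218, 2.219, 0.004]
ft_force: [6.3, -2.3, 6.6]
width: 15.7
grasp_force: 30.0
t 10.70 ang -5.6 r 52.05 Frad 6.5 Ftan(resist) -1.6 Fz 6.6 w 15.7
[3.6,0.2,0] [7.3,0.2,0] [10.9,-0.1,0] [14.5,-0.6,0] [18.0,-1.4,0] [21.5,-2.4,0] [24.9,-3.7,0] [28.2,-5.2,0] [31.4,-6.9,0] [34.5,-8.9,0]
```

```bash
python3 -m inch '[{"xyz":[3.6,0.6,0],"rot":[0,0,0]},{"xyz":[7.3,0.8,0],"rot":[0,0,0]},{"xyz":[11,0.6,0],"rot":[0,0,0]},{"xyz":[14.7,0.1,0],"rot":[0,0,0]},{"xyz":[18.2,-0.6,0],"rot":[0,0,0]},{"xyz":[21.8,-1.6,0],"rot":[0,0,0]},{"xyz":[25.2,-2.9,0],"rot":[0,0,0]},{"xyz":[28.6,-4.4,0],"rot":[0,0,0]},{"xyz":[31.8,-6.2,0],"rot":[0,0,0]},{"xyz":[32.6,-6.7,0],"rot":[0,0,0]},{"xyz":[32.6,-6.7,0],"rot":[0,0,0]}]'; python3 arc.py -1 4
```

```text
t: 11.62
ee_pos: [564.1, 38.8, 131.4]
orientation: [2.22, 2.221, 0.003]
ft_force: [4.1, 1.2, 6.2]
width: 15.5
grasp_force: 30.0
t 11.62 ang 32.9 r 52.51 Frad 4.0 Ftan(resist) -1.2 Fz 6.2 w 15.5
[0.8,-0.5,0] [1.5,-1.0,0] [2.3,-1.6,0] [3.0,-2.1,0]
```

At 32.9°, close to the 31.5° target. Release, lift and check.

```bash
python3 -m inch '[{"xyz":[0,0,0],"rot":[0,0,0]},{"xyz":[0,0,0],"rot":[0,0,0]},{"xyz":[0,0,0],"rot":[0,0,0]},{"xyz":[0,0,0],"rot":[0,0,0]},{"xyz":[0,0,0],"rot":[0,0,0]},{"xyz":[0,0,0],"rot":[0,0,0]}]' 139
python3 -m inch '[{"xyz":[0,0,-6],"rot":[0,0,0]},{"xyz":[0,0,-18],"rot":[0,0,0]},{"xyz":[0,0,-34],"rot":[0,0,0]},{"xyz":[0,0,-52],"rot":[0,0,0]},{"xyz":[0,0,-70],"rot":[0,0,0]},{"xyz":[0,0,-88],"rot":[0,0,0]},{"xyz":[0,0,-105],"rot":[0,0,0]},{"xyz":[0,0,-116],"rot":[0,0,0]},{"xyz":[0,0,-120],"rot":[0,0,0]},{"xyz":[0,0,-120],"rot":[0,0,0]},{"xyz":[0,0,-120],"rot":[0,0,0]}]'
python3 -c "
from h import *
m=ctrl.camera_model('wrist');im=ctrl.get_image('wrist')
cv2.imwrite('pics/w3.png',im[:,:,::-1])
n,l,s,c=cv2.connectedComponentsWithStats(red(im))
for i in range(1,n):
  p=onz('wrist',*c[i],147,m)
  if s[i,4]>80 and abs(p[0]-520)<80 and abs(p[1]-10)<80: print(s[i],p,np.degrees(np.arctan2(p[1]-10.6,p[0]-520.5)))
"
```

```text
t: 12.12
ee_pos: [562.4, 38.4, 130.3]
orientation: [-2.221, -2.221, 0.001]
ft_force: [-0.4, -0.7, 0.1]
width: 39.7
grasp_force: 0.0
t: 13.03
ee_pos: [562.6, 38.5, 250.4]
orientation: [-2.221, -2.221, 0.0]
ft_force: [-0.6, 0.6, 0.5]
width: 39.9
grasp_force: 0.0
[314 221  21  34 595] [564.23451247  38.79370098 147.        ] 32.808081046551386
```

View pics/w3.png

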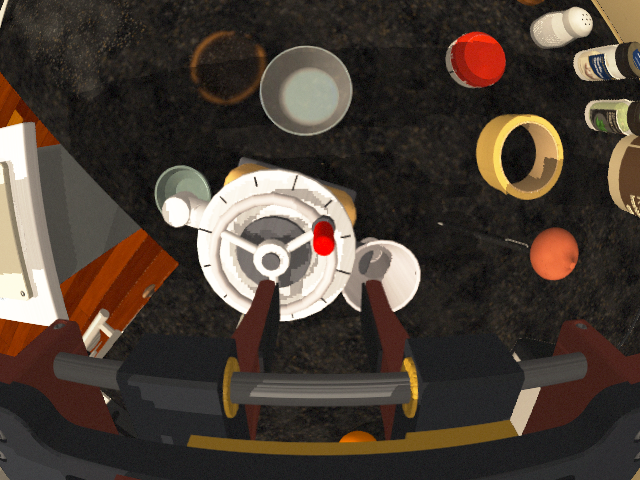

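The handle is free of the gripper at (323,238), angle 32.8°. The bowl and glass are where they stood, and the jar is hidden behind the gripper. Handing in.

```bash
python3 -c "
from workcell import ctrl
print(ctrl.close_job())"
```

```text
the job is handed in; nothing more can be done
None
```

The mill is set and the job handed in: I turned the wheel clockwise to a 9.5 N snug, backed it off to about 91° from the estimated meeting point, and let go. The bowl and glass stand undisturbed; the jar was out of view in the last picture, but the arm never went near it.

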